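# Seat the globe spindle in the painting stand by feel

### The job

Set up the painting stand for the next globe: take the spindle out of its wooden rest and push it upright into the socket of the round stand until its brass flange sits flush on the black face, then let go. The socket is somewhere off the middle of the black face, shut by a flush black dust plug so that it cannot be seen: sweep the tip lightly over the face until it drops in. Never press the spindle on the stand harder than about 30 newtons, and leave the jars where they are.

Things in the scene. Friction and masses are not known exactly. Their poses are not given: they have to be found in the camera images.
- spindle_grip (a point): Centre of the spindle's dark wooden grip, an upright round bar 24 mm in diameter and 64 mm long (it reaches 32 mm above and below this point). The spindle is 100 mm long and weighs about 120 g; it starts upright in the rest. z points up along it.
- spindle_tip (a point): Lower end of the spindle's steel pin, 68 mm below the grip's centre. The pin is 14 mm in diameter and 30 mm long; its lowest 5 mm taper as a cone to a flat nose 7 mm in diameter.
- spindle_shoulder (a point): Centre of the underside of the spindle's brass flange (26 mm in diameter, 6 mm thick), 30 mm above the tip, 38 mm below the grip's centre. It is what rests on the black face when the spindle is home.
- spindle: The spindle; origin at the tip.
- stand_face (a point): Middle of the stand's round black face, on its surface, 48 mm above the table, z up. The face is 66 mm across, rigid, 3 mm below the top of the wooden ring round it. The hidden upright socket (15.5 mm in diameter, fixed) has its axis 5.5 to 11.5 mm from this point, in a direction that is unknown and differs every time.
- stand: The fixed stand: a wooden ring 130 mm across, 51 mm high, with the black face inside; origin in the middle of its underside, z up. The socket is shut by a flush plug of the same black rubber, held by friction alone: pressed by the tip with more than about 2.5 N it sinks, does not spring back, and leaves room for the whole 30 mm pin.
- rest: The fixed pale wooden rest, 60 x 110 x 40 mm (x, y, z), origin in the middle of its underside. It has two upright 19 mm holes on its long middle line, 26 mm to either side of the centre; the spindle hangs by its flange in the one at +y.
- pigment_jar: Bystander: grey jar with a black lid, 59 mm across, 95 mm high; origin in the middle of its underside.
- small_jar: Bystander: small jar with a yellow lid, 36 mm across, 48 mm high; origin in the middle of its underside.
- ink_pot: Bystander: squat grey pot with a yellow lid, 52 mm across, 40 mm high; origin in the middle of its underside.
Not all that is in view belongs to the job. Of the things that look like the spindle, the larger one is meant. Of the things that look like the rest, the larger one is meant.

How it is judged:
On the way, in this order (a step that is already met when the one before it is completed fails the run):
1. the spindle is lifted out of the rest (z of spindle_tip in the frame of rest above 0.043 m), for 0.1 s.
2. the tip has dropped into the socket, at least 8 mm below the black face (z of spindle_tip in the frame of stand_face below -0.008 m and horizontal distance between spindle_tip and stand_face below 0.015 m), for 0.1 s.
At the end, for the whole second after the job is handed in: The spindle stands upright (within 0.06 rad) and at rest in the stand's socket, its flange within 2 mm of the black face, its tip within 15 mm of the face's middle, and the fingers have let it go (z of spindle_shoulder in the frame of stand_face below 0.002 m and horizontal distance between spindle_tip and stand_face below 0.015 m and angle between spindle's own z axis and vertical below 0.06 rad and linear speed of spindle below 0.01 m/s and contact force between the fingers and spindle below 0.1 N); the robot touches nothing.
It fails at once if the spindle presses on the stand harder than 35 N (contact force between spindle and stand above 35 N).
It fails at once if a bystander (jar or pot) is moved more than 20 mm (distance of any of pigment_jar, small_jar, ink_pot from where it was at the start of the episode above 0.02 m).
It also fails if it takes over 54 s, if anything falls off the work surface, if the arm or the gripper's body presses on something with over 40 N, if the wrist force passes 120 N, or if a joint passes its speed limit or range.

### The arm

A 7-joint arm with a two-finger parallel gripper is mounted at the origin on the work surface; the furniture and walls round the work are solid. World frame = base frame: x ahead of the robot, y to its left, z up, the work surface at z = 0. Lengths are in m, angles in rad, forces in N, time in s.
With the tool pointing down it reaches from about 0.4 to 0.9 m from the base axis. Payload 5.6 kg.
Tool frame: the origin (TCP) lies midway between the tips of the shut fingers; the grasp point (between the pads) lies 19 mm behind it; y points along the fingers, z is the direction in which the jaws open and shut, and the axes are right-handed (so a half turn about y gives the same grasp; the last joint's range is limited). The gripper opens to 92 mm and grips with 3 to 60 N. Pads are 20 mm wide; open, the fingers measure 128 mm over their backs; the gripper's body (75 mm by 189 mm) begins 69 mm behind the grasp point.
Start: joints at [1.252, 0.468, -0.012, 1.603, 0.006, 1.071, -0.056], TCP at [0.177, -0.625, 0.215] pointing down, gripper open.
Joint ranges: [-2.53, 2.53], [-0.31, 2.02], [-1.57, 1.55], [0.28, 2.44], [-1.29, 4.43], [0.15, 1.84], [-2.92, 2.92]. Speed limits (rad/s): [2.57, 2.57, 3.14, 3.14, 3.14, 3.14, 3.14].

### API

Orientations are given as a 3x3 rotation matrix whose columns are the frame's x, y, z axes.
In Python, from station import env, effector, solver, viewer, workorder, search_frame, tip_of gives the robot as it stands. Calls block until the motion is done:
- env.reach(position, orientation): joint-space move of the TCP to a pose.
- env.movel(position, frame=None, rate=0.15): straight line of the TCP; frame=None keeps the orientation; rate is the mean speed in m/s.
- env.goto_joints(angles): joint-space move.
- effector.release() and effector.grasp(squeeze=None): open the fingers fully, or close them until they stop; squeeze is the grip in N (None keeps the last).
- env.pause(seconds).
- solver.inverse_kinematics(position, orientation): joint angles nearest the present ones, or None.
- env.sense(): the state.
- viewer.read_camera(name): name is "side" or "top"; returns (picture, depth): 400x640x3 uint8, red, green, blue; 400x640 float32, m along the optical axis (not along the pixel's ray), 0 where there is no reading.
- viewer.camera_info(name): a dict with "intrinsics" (3x3 intrinsics, pixels), "eye" and "rotation" of the camera in the world. Camera axes: x right, y up, looking along -z (the intrinsics and any distortion apply to the point x, -y, -z); pixel columns grow to the right and rows downward; lengths in m; the calibration is good to about 2 mm. A picture is of the moment at which its call begins. camera_info takes no time and is no camera call.
A pose or a line that the arm cannot do raises env.PlanningError and nothing moves.
- workorder.finish_job(): hands the job in, once; it reports no verdict.
Trained networks look in the newest picture that a camera, given by its name, has taken for a name from the list of things; names that differ only in an ending like _2 or _b are one class to them, and where a whole thing is asked for, a point or a joint stands for the part that bears it (a point fixed in the world has none). Each returns a list of dicts, best first, with "score" (0 to 1); they miss things now and then, are a little off and sometimes report something else, mostly with a low value. They report only what shows in the picture. A call takes as long as a camera call. They do not tell look-alikes from the thing itself.
- search_frame(camera, name): "at" ([x, y, z] in m, in world coordinates, good to about 4 mm: the middle of the surface that is visible of it).
- tip_of(camera, name): "at" ([x, y, z] in m, in world coordinates, good to about 4 mm: a listed point, or the origin of a listed thing).
The state is a dict: "t": time; "joint_positions": joint angles; "joint_velocities": joint speeds; "tau": joint torques, N m; "ee_pos": TCP position; "tcp_rot": TCP orientation; "wrist_force": force on the tool from outside, world axes, zero at the start; "moment": the same for the moment, N m; "gripper_width": finger opening in m.
Only numpy, scipy, OpenCV 4.12 (cv2) and the standard library are available. Lean on these libraries where they do the work, as an engineer would, in place of code of your own. Each camera call takes 0.05 s, during which the arm holds its last target.

## Working session

There is one attempt and no reset: what is moved stays moved. The work goes in short steps, each a Python script; the robot and the scene stay as the last script left them, time stands still between calls to the robot, and variables do not carry over. Pictures are saved under pics/ and viewed, and the job is handed in when it is done.

```bash
mkdir -p pics; ls
cat > h.py <<'E'
import numpy as np, cv2
from station import env, effector, solver, viewer, workorder, search_frame, tip_of
def snap(cam,fn):
    p,d=viewer.read_camera(cam); cv2.imwrite(fn,p[:,:,::-1]); np.save(fn+'.npy',d); return p,d
def world(cam,u,v,d):
    c=viewer.camera_info(cam);K=np.array(c["intrinsics"])
    x=(u-K[0,2])/K[0,0]*d; y=(v-K[1,2])/K[1,1]*d
    return np.array(c["rotation"])@np.array([x,-y,-d])+np.array(c["eye"])
E
python3 - <<'E'
from h import *
print(viewer.camera_info("top"),viewer.camera_info("side"))
for c in ("top","side"):
    snap(c,f"pics/{c}0.png")
    for n in ("spindle_grip","spindle_tip","stand_face","rest"):
        print(c,n,[(np.round(r["at"],3),round(r["score"],2)) for r in tip_of(c,n)[:4]])
    for n in ("pigment_jar","small_jar","ink_pot","spindle","stand"):
        print(c,n,[(np.round(r["at"],3),round(r["score"],2)) for r in search_frame(c,n)[:4]])
s=env.sense();print(s["t"],s["ee_pos"],s["tcp_rot"],s["gripper_width"],s["wrist_force"])
E
```

```text
pics
{'intrinsics': array([[491.81624331,   0.        , 324.88616129],
       [  0.        , 491.81624331, 200.85038161],
       [  0.        ,   0.        ,   1.        ]]), 'eye': array([ 0.3862214 , -0.0123063 ,  0.98063792]), 'rotation': array([[ 0.03889987,  0.97163858, -0.23324935],
       [-0.99922356,  0.03928472, -0.00299729],
       [ 0.00625086,  0.23318484,  0.97241234]])} {'intrinsics': array([[494.19926422,   0.        , 324.7039321 ],
       [  0.        , 494.19926422, 203.41634746],
       [  0.        ,   0.        ,   1.        ]]), 'eye': array([0.40079428, 0.69409452, 0.56270794]), 'rotation': array([[-0.95300557,  0.18245578, -0.24184762],
       [-0.30249723, -0.52933018,  0.79265691],
       [ 0.01660759,  0.82856469,  0.55964698]])}
top spindle_grip [(array([0.47 , 0.094, 0.082]), 0.68), (array([0.499, 0.17 , 0.052]), 0.67)]
top spindle_tip [(array([ 0.5  ,  0.17 , -0.005]), 0.45)]
top stand_face [(array([ 0.511, -0.124,  0.045]), 0.63)]
top rest [(array([ 0.466,  0.066, -0.003]), 0.71), (array([ 0.577,  0.04 , -0.002]), 0.57)]
top pigment_jar [(array([0.69 ,
[... 557 characters left out ...]
7 , -0.001]), 0.74), (array([0.577, 0.038, 0.001]), 0.6)]
side pigment_jar [(array([0.684, 0.074, 0.082]), 0.59)]
side small_jar [(array([ 0.696, -0.028,  0.035]), 0.73), (array([0.47 , 0.102, 0.076]), 0.42)]
side ink_pot [(array([ 0.701, -0.123,  0.029]), 0.77)]
side spindle [(array([0.503, 0.18 , 0.053]), 0.76), (array([0.463, 0.107, 0.08 ]), 0.58), (array([ 0.524, -0.093,  0.047]), 0.3)]
side stand [(array([ 0.526, -0.094,  0.044]), 0.74)]
1.0 [ 0.17697814 -0.62544157  0.21458115] [[-9.62226120e-01 -1.57455501e-05  2.72251526e-01]
 [-2.72251526e-01  1.45267974e-05 -9.62226120e-01]
 [ 1.11958369e-05 -1.00000000e+00 -1.82648139e-05]] 0.09210268429836811 [-0.15741563 -0.41352257 -0.33064541]
```

View pics/top0.png

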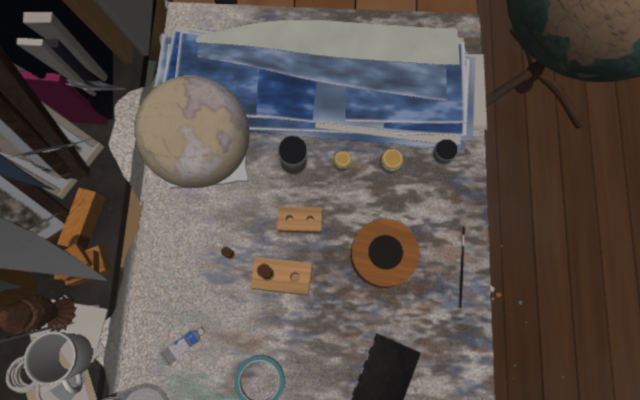

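View pics/side0.png

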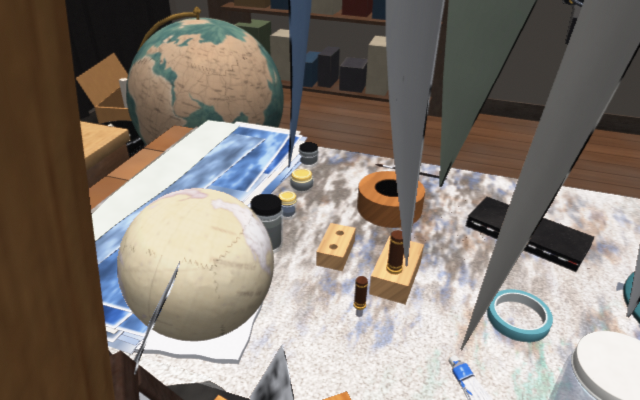

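The top view shows the large rest at about (281,276) with the spindle at (265,271), and the stand at (385,252) with its black face at (386,251). The smaller look-alikes are the rest at (300,219) and the spindle at (227,252). The side view shows hanging blades in front of that camera. Next I refine the positions from depth.

Run:
```python
from h import *
d=np.load("pics/top0.png.npy"); img=cv2.imread("pics/top0.png")
v,u=np.mgrid[0:400,0:640]
c=viewer.camera_info("top");K=c["intrinsics"]
P=np.stack([(u-K[0,2])/K[0,0]*d,-(v-K[1,2])/K[1,1]*d,-d],-1)@c["rotation"].T+c["eye"]
P[d==0]=np.nan
def reg(cx,cy,r,z0,z1):
    m=(np.abs(P[...,0]-cx)<r)&(np.abs(P[...,1]-cy)<r)&(P[...,2]>z0)&(P[...,2]<z1)
    return P[m],m
q,_=reg(.467,.092,.03,.1,.125);print("spindle top",len(q),q.mean(0),q.min(0),q.max(0))
q,m=reg(.512,-.124,.085,.035,.065);print("stand",len(q),q.min(0),q.max(0),np.percentile(q[:,2],[10,50,90]))
g=q[np.hypot(q[:,0]-.512,q[:,1]+.124)<.028];print("face z",np.median(g[:,2]),len(g))
(e)=cv2.minEnclosingCircle(q[:,:2].astype(np.float32));print("ring circle",e)
hsv=img.max(2); mm=((hsv<60)&m); g=P[mm];print("dark face",cv2.minEnclosingCircle(g[:,:2].astype(np.float32)),g.mean(0),len(g))
q,m=reg(.467,.066,.075,.03,.048);print("rest",cv2.minAreaRect(q[:,:2].astype(np.float32)),np.median(q[:,2]))
q,_=reg(.503,.175,.03,.05,.1);print("decoy",q.mean(0),q.max(0))
q=P[(P[...,2]>.125)&(P[...,0]>.3)&(P[...,0]<.7)&(P[...,1]>-.3)&(P[...,1]<.25)];print("tall",len(q), q.min(0) if len(q) else 0,q.max(0) if len(q) else 0)
```

```text
spindle top 149 [0.46569976 0.09419669 0.10917782] [0.45417191 0.08275439 0.10038313] [0.47661564 0.10545439 0.11346482]
stand 3645 [ 0.45090105 -0.19057405  0.03505526] [ 0.58024777 -0.06252414  0.05656378] [0.04712581 0.05013738 0.05260911]
face z 0.04795434511780372 675
ring circle ((0.5155516266822815, -0.126816987991333), 0.06485506147146225)
dark face ((0.5084588527679443, -0.11233650147914886), 0.049030203372240067) [ 0.51477726 -0.12759325  0.04784156] 890
rest ((0.464410662651062, 0.06911487132310867), (0.11004878580570221, 0.06020010635256767), 85.75801086425781) 0.03971433145908415
decoy [0.50102639 0.17007168 0.07131107] [0.5106135  0.17923635 0.0773749 ]
tall 3094 [0.61732786 0.14505358 0.12500971] [0.69999787 0.24998587 0.21010963]
```

```bash
cat >> h.py <<'E'
R=np.array([[0,0,1],[-1,0,0],[0,-1,0]],float)
def st(m=""):
    s=env.sense(); print(m,"t%.2f"%s["t"],np.round(s["ee_pos"],4),"F",np.round(s["wrist_force"],2),"M",np.round(s["moment"],2),"w%.4f"%s["gripper_width"]); return s
E
python3 - <<'E'
from h import *
for RR in (R, R@np.diag([-1,1,-1])):
    for p in ([.465,.0945,.2],[.465,.0945,.065],[.515,-.127,.1]):
        print(solver.inverse_kinematics(np.array(p),RR))
E
```

```text
[ 0.62943951  0.39807259 -1.07848751  1.98516141  0.41754225  1.00172891
 -0.64903192]
[ 0.46505719  0.61051826 -0.91201984  2.08896899  0.70021525  0.78031716
 -0.88828824]
[ 0.62512831  0.49493971 -0.55637708  1.95720098  0.36164359  0.78803814
 -0.13633221]
[ 0.75533639  0.53855479 -1.30023289  1.98047448  0.59336494  1.08413978
  2.33310383]
[ 0.69737641  0.93881818 -1.32934491  2.07861837  1.0763444   1.09747303
  1.961229  ]
[-0.73816509  0.88580935  1.34279565  2.03882329 -0.99880495  1.11338084
 -2.05922399]
```

Run:
```python
from h import *
env.reach(np.array([.465,.0945,.20]),R); st()
env.movel(np.array([.465,.0945,.066]),rate=.12); st()
effector.grasp(40); st("g")
snap("top","pics/top1.png"); snap("side","pics/side1.png")
```

```text
t3.73 [0.4653 0.0937 0.1999] F [-0.3   0.14  0.86] M [-0.09 -0.09 -0.03] w0.0923
 t5.00 [0.4655 0.0947 0.0666] F [ 0.06 -0.52 -1.14] M [-0.1  -0.08  0.04] w0.0923
g t6.04 [0.4651 0.0945 0.066 ] F [ 0.52  0.01 -0.72] M [-0.01 -0.24  0.01] w0.0234
```

View pics/side1.png

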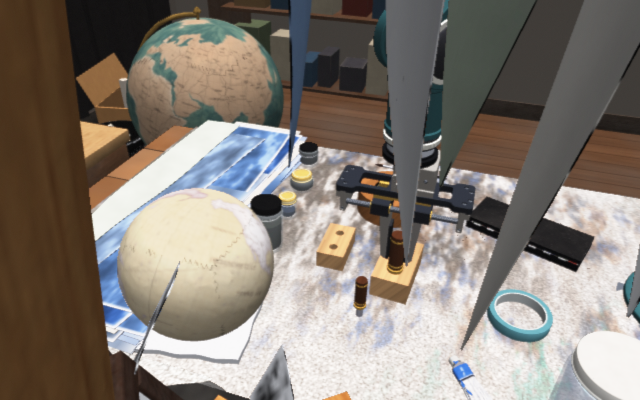

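Side view: the gripper straddles the large spindle at (397,250) with the jaws shut at 23.4 mm, close to the 24 mm grip. Next I lift it and move to above the stand.

Run:
```python
from h import *
env.movel(np.array([.465,.0945,.135]),rate=.1); st("lift")
env.movel(np.array([.5155,-.127,.130]),rate=.15); st("over")
env.movel(np.array([.5155,-.127,.112]),rate=.05); st("low")
snap("top","pics/top2.png"); snap("side","pics/side2.png")
for c in ("side","top"): print([(np.round(r["at"],3),round(r["score"],2)) for r in tip_of(c,"spindle_tip")[:4]],[(np.round(r["at"],3),round(r["score"],2)) for r in tip_of(c,"stand_face")[:4]])
for i in range(4): env.pause(.05); st()
t=env.sense()["t"]; env.movel(np.array([.5155,-.127,.111]),rate=.02); st("1mm")
```

```text
lift t6.98 [0.4646 0.0942 0.1346] F [ 0.52 -0.04 -1.87] M [-0.02 -0.1  -0.02] w0.0232
over t8.65 [ 0.5154 -0.126   0.1301] F [ 0.3  -0.68 -0.91] M [-0.03 -0.08 -0.02] w0.0231
low t9.16 [ 0.5154 -0.1268  0.1117] F [-0.35 -0.14 -1.37] M [-0.03 -0.09 -0.08] w0.0232
[(array([ 0.506,  0.174, -0.003]), 0.85), (array([ 0.516, -0.127,  0.058]), 0.57)] [(array([ 0.515, -0.128,  0.044]), 0.9)]
[(array([ 0.498,  0.17 , -0.001]), 0.61)] [(array([ 0.51 , -0.128,  0.043]), 0.9)]
 t9.51 [ 0.5156 -0.1271  0.1122] F [ 0.97 -1.15 -1.9 ] M [-0.04 -0.09 -0.01] w0.0232
 t9.56 [ 0.5156 -0.1271  0.1121] F [-0.75 -0.69 -0.68] M [-0.04 -0.15 -0.01] w0.0231
 t9.61 [ 0.5156 -0.1271  0.1121] F [ 0.33 -0.97 -1.91] M [-0.04 -0.09 -0.01] w0.0229
 t9.66 [ 0.5155 -0.1271  0.1121] F [-0.76  0.91 -1.02] M [-0.03 -0.11  0.02] w0.0234
1mm t9.91 [ 0.5154 -0.127   0.1109] F [ 0.18 -0.23 -1.13] M [-0.05 -0.11  0.  ] w0.0232
```

View pics/side2.png

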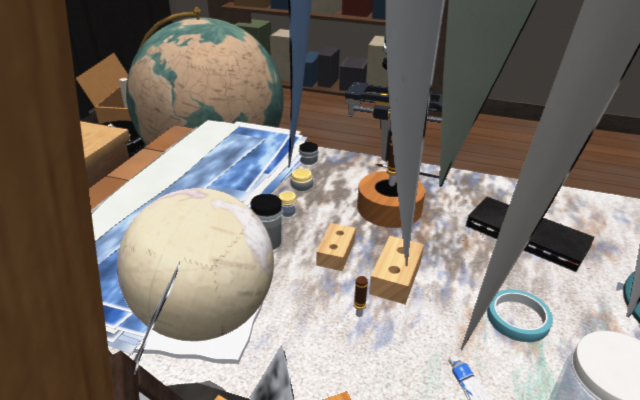

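Side view: the spindle hangs over the black face at (392,185). Next I find the face by touch and measure the stiffness.

```bash
cat >> h.py <<'E'
C=np.array([.5155,-.127])
def meas(n=3,dt=.02):
    F=[];p=[]
    for i in range(n):
        s=env.sense();F.append(s["wrist_force"]);p.append(s["ee_pos"])
        if i<n-1: env.pause(dt)
    return np.mean(F,0)-np.array([0,-.3,-1.35]),np.mean(p,0),s["t"]
E
python3 - <<'E'
from h import *
x,y=C+[.0085,0]
env.movel(np.array([x,y,.108]),rate=.04)
z=.108; n=0
while z>.098:
    z-=.0006; env.movel(np.array([x,y,z]),rate=.02)
    F,p,t=meas(); print("%.2f z%.4f"%(t,z),np.round(p,4),np.round(F,1))
    if F[2]>4: n+=1
    if n>=2 or F[2]>9: break
E
```

```text
10.57 z0.1074 [ 0.5239 -0.127   0.1074] [-0.4  0.6 -0.2]
10.85 z0.1068 [ 0.524  -0.127   0.1068] [ 0.4  0.2 -0.1]
11.13 z0.1062 [ 0.5239 -0.127   0.1062] [-0.1  0.9  0.5]
11.42 z0.1056 [ 0.524  -0.127   0.1056] [ 0.1 -0.1 -0.5]
11.70 z0.1050 [ 0.524 -0.127  0.105] [ 0.3  0.2 -0.4]
11.98 z0.1044 [ 0.524  -0.127   0.1044] [ 0.2  0.5 -0.2]
12.27 z0.1038 [ 0.5241 -0.127   0.104 ] [-0.4  0.3  2. ]
12.55 z0.1032 [ 0.5243 -0.127   0.1038] [-1.   0.6  6.3]
12.83 z0.1026 [ 0.5244 -0.1269  0.1036] [-2.4  0.3 10.6]
```

Contact comes at TCP z of about 0.1040, with a stiffness of about 7 N/mm. Now I sweep at about 6 N.

```bash
cat > sweep.py <<'E'
from h import *
import sys
def sweep(r,a0,z,zf,step=.002,Ft=6.,turn=2*np.pi):
    n=int(np.ceil(turn*r/step))
    for k in range(n+1):
        a=a0+turn*k/n; tgt=C+r*np.array([np.cos(a),np.sin(a)])
        env.movel(np.array([*tgt,z]),rate=.02)
        F,p,t=meas(2)
        print("%.2f a%.0f z%.4f"%(t,np.degrees(a),z),np.round(np.r_[p[:2]-tgt,p[2]]*1000,1),np.round(F,1))
        if p[2]<zf-.0012 or np.hypot(F[0],F[1])>10 or F[2]>16 or t>40: return a,z,True
        z+=np.clip((F[2]-Ft)/7000*.6,-.0008,.0008)
    return a,z,False
if __name__=="__main__":
    print(sweep(.0085,0.,.1032,.1038))
E
python3 sweep.py
```

```text
13.10 a0 z0.1032 [  0.3   0.  103.7] [-0.9  0.6  7.1]
13.37 a13 z0.1033 [  0.5  -0.9 103.7] [-0.7 -1.5  7.2]
13.63 a27 z0.1034 [  0.6  -0.6 103.6] [ 0.1 -2.5  5.2]
13.90 a40 z0.1033 [ -0.2   0.7 103. ] [ 1.3 -0.4  1.8]
14.17 a53 z0.1030 [ -0.4   0.6 102.7] [ 0.3 -0.3  1.3]
14.43 a67 z0.1026 [ -0.3   0.3 102.5] [1.3 0.4 1.7]
(1.1635528346628863, np.float64(0.10256723709513134), True)
```

The force fell off at about 40°, so the tip is on the plug. I push down gently and follow the lateral force.

```bash
cat > push.py <<'E'
from h import *
def push(xy,z,zstop,dz=.0008,Fmax=10,nmax=40):
    xy=np.array(xy,float)
    for k in range(nmax):
        env.movel(np.array([*xy,z]),rate=.03)
        F,p,t=meas(2)
        print("%.2f"%t,"cmd",np.round(np.r_[xy,z]*1000,2),"act",np.round(p*1000,1),np.round(F,1))
        if p[2]<zstop or t>46 or F[2]>20 or np.hypot(*F[:2])>18: break
        if np.hypot(*F[:2])>1.5: xy+=np.clip(F[:2]/3000*.5,-.001,.001)
        if F[2]<Fmax: z-=dz
        elif F[2]>Fmax+4: z+=.0004
    return xy,z
if __name__=="__main__":
    a=1.16355; print(push(C+.0085*np.array([np.cos(a),np.sin(a)]),.1020,.094,nmax=22))
E
python3 push.py
```

```text
14.70 cmd [ 518.87 -119.2   102.  ] act [ 518.7 -119.   101.9] [0.7 1.4 2.1]
14.97 cmd [ 518.99 -118.97  101.2 ] act [ 518.8 -119.   101.1] [0.6 0.6 2.2]
15.23 cmd [ 518.99 -118.97  100.4 ] act [ 518.9 -119.1  100.5] [-0.4 -0.3  4.9]
15.50 cmd [ 518.99 -118.97   99.6 ] act [ 519.1 -119.3   99.8] [-0.9 -1.1  6.7]
15.77 cmd [ 518.99 -118.97   98.8 ] act [ 519.2 -119.6   99.2] [-1.6 -0.8  8.1]
16.03 cmd [ 518.73 -119.1    98.  ] act [ 519.1 -120.1   98.3] [-0.5 -2.2  4.5]
16.30 cmd [ 518.64 -119.47   97.2 ] act [ 519.  -120.1   97.2] [ 0.8 -3.1  3.5]
16.57 cmd [ 518.77 -119.98   96.4 ] act [ 518.9 -120.2   96.3] [ 0.9 -3.1  3.2]
16.83 cmd [ 518.92 -120.49   95.6 ] act [ 518.9 -120.4   95.5] [ 1.2 -2.3  3.1]
17.10 cmd [ 519.12 -120.87   94.8 ] act [ 519.  -120.6   94.6] [ 0.5 -1.6  3. ]
17.37 cmd [ 519.21 -121.14   94.  ] act [ 519.  -120.8   93.8] [-0.1 -0.2  3. ]
(array([ 0.51921131, -0.12114053]), 0.09400000000000004)
```

The tip is about 10 mm down the socket with low forces. I carry on to the flange.

Run:
```python
from h import *
from push import push
xy,z=push([.5191,-.1210],.0925,.078,dz=.0018,Fmax=9,nmax=25)
push(xy,z-.0008,.0722,dz=.0007,Fmax=12,nmax=14)
```

```text
17.63 cmd [ 519.1 -121.    92.5] act [ 518.9 -120.8   92.3] [ 0.3 -0.2  2.4]
17.90 cmd [ 519.1 -121.    90.7] act [ 518.9 -120.9   90.4] [ 0.2 -0.   0.5]
18.17 cmd [ 519.1 -121.    88.9] act [ 518.8 -120.9   88.6] [0.7 0.6 0.1]
18.43 cmd [ 519.1 -121.    87.1] act [ 518.9 -120.9   86.9] [-0.1 -0.  -0.3]
18.70 cmd [ 519.1 -121.    85.3] act [ 519.  -121.    85.1] [-0.1  0.  -0.3]
18.97 cmd [ 519.1 -121.    83.5] act [ 519.1 -121.    83.4] [0.2 0.7 0.1]
19.23 cmd [ 519.1 -121.    81.7] act [ 519.1 -121.    81.6] [ 0.2  0.1 -0.3]
19.50 cmd [ 519.1 -121.    79.9] act [ 519.1 -121.    79.8] [-0.6  0.7 -0.3]
19.77 cmd [ 519.1 -121.    78.1] act [ 519.1 -121.    77.9] [ 0.5  0.3 -0.1]
20.03 cmd [ 519.1 -121.    77.3] act [ 519.1 -121.    77.3] [-0.3  0.5  1. ]
20.30 cmd [ 519.1 -121.    76.6] act [ 519.1 -121.    76.6] [-0.5 -0.1  0.6]
20.57 cmd [ 519.1 -121.    75.9] act [ 519.1 -121.    75.9] [-0.3  0.3  1.9]
20.83 cmd [ 519.1 -121.    75.2] act [ 519.1 -121.    75.1] [0.1 0.1 1.3]
21.10 cmd [ 519.1 -121.    74.5] act [ 519.1 -121.    74.4] [0.3 0.8 0.6]
21.37 cmd [ 519.1 -121.    73.8] act [ 519.2 -121.    74. ] [-0.7  0.2  4.5]
21.63 cmd [ 519.1 -121.    73.1] act [ 519.3 -121.    73.9] [-3.3  0.3 11. ]
21.90 cmd [ 518.56 -120.95   72.4 ] act [ 519.3 -120.9   73.9] [-3.2  0.3 15.5]
22.17 cmd [ 518.02 -120.91   72.4 ] act [ 519.2 -120.9   73.9] [-2.6  0.4 14.1]
22.43 cmd [ 517.58 -120.84   72.4 ] act [ 519.1 -120.9   73.9] [-1.7  0.2 12.5]
22.70 cmd [ 517.3 -120.8   72.4] act [ 519.  -120.9   73.9] [-0.8 -0.  12.2]
22.97 cmd [ 517.3 -120.8   72.4] act [ 519.  -120.9   73.9] [-0.4 -0.2 12.7]
23.23 cmd [ 517.3 -120.8   72.4] act [ 519.  -120.9   73.9] [-1.   0.1 12.4]
23.50 cmd [ 517.3 -120.8   72.4] act [ 519.  -120.9   73.9] [-1.5  0.1 12.1]
```

Seated at 73.9 mm, where the 30 mm pin predicts about 74 mm. I unload, let go and retreat.

Run:
```python
from h import *
env.movel(np.array([.519,-.1209,.0738]),rate=.03); st()
effector.release(); env.pause(.2); st("rel")
snap("side","pics/side3a.png")
env.movel(np.array([.519,-.1209,.20]),rate=.1); st()
env.movel(np.array([.40,-.33,.25]),rate=.2); st()
p,d=snap("top","pics/top3.png"); snap("side","pics/side3.png")
for n in ("spindle_grip","spindle_shoulder","spindle_tip","stand_face"): print(n,[(c,np.round(r["at"],3),round(r["score"],2)) for c in ("top","side") for r in tip_of(c,n)[:3]])
for n in ("pigment_jar","small_jar","ink_pot"): print(n,[(np.round(r["at"],3),round(r["score"],2)) for r in search_frame("top",n)[:2]])
v,u=np.mgrid[0:400,0:640]
c=viewer.camera_info("top");K=c["intrinsics"]
P=np.stack([(u-K[0,2])/K[0,0]*d,-(v-K[1,2])/K[1,1]*d,-d],-1)@c["rotation"].T+c["eye"]
m=(np.hypot(P[...,0]-.519,P[...,1]+.121)<.03)&(P[...,2]>.108)&(d>0)
q=P[m];print("top of spindle",len(q),q.mean(0),np.median(q[:,2]))
a,b=cv2.imread("pics/top3.png"),cv2.imread("pics/side3.png")
cv2.imwrite("pics/crop3.png",np.hstack([cv2.resize(a[190:310,320:450],(390,360)),cv2.resize(b[130:250,330:460],(390,360))]))
```

```text
t23.75 [ 0.5194 -0.1211  0.074 ] F [-0.66 -0.73  3.9 ] M [-0.2  -0.02  0.04] w0.0234
rel t25.03 [ 0.519  -0.1209  0.0738] F [-0.36 -0.8  -0.57] M [-0.07 -0.06 -0.01] w0.0917
 t26.49 [ 0.5186 -0.1209  0.1994] F [ 1.14 -0.58  0.6 ] M [-0.04 -0.12  0.03] w0.0919
 t27.87 [ 0.4005 -0.3288  0.2499] F [-0.16  0.01 -0.46] M [-0.03 -0.1   0.02] w0.0917
spindle_grip [('top', array([0.501, 0.171, 0.05 ]), 0.66), ('top', array([ 0.522, -0.12 ,  0.087]), 0.48), ('side', array([0.501, 0.17 , 0.05 ]), 0.78), ('side', array([ 0.512, -0.13 ,  0.047]), 0.72), ('side', array([ 0.515, -0.131, -0.005]), 0.54)]
spindle_shoulder [('top', array([ 0.517, -0.122,  0.048]), 0.56), ('top', array([0.5  , 0.176, 0.025]), 0.55), ('side', array([0.502, 0.17 , 0.023]), 0.97), ('side', array([ 0.512, -0.129, -0.006]), 0.74), ('side', array([ 0.519, -0.124,  0.048]), 0.62)]
spindle_tip [('top', array([ 0.501,  0.173, -0.007]), 0.7), ('top', array([ 0.518, -0.122,  0.045]), 0.21), ('side', array([0.503, 0.176, 0.   ]), 0.97), ('side', array([ 0.517, -0.121,  0.016]), 0.91)]
stand_face [('top', array([ 0.514, -0.126, -0.001]), 0.68), ('top', array([ 0.513, -0.127,  0.049]), 0.57), ('side', array([ 0.515, -0.127,  0.046]), 0.94)]
pigment_jar []
small_jar [(array([ 0.693, -0.042,  0.048]), 0.72)]
ink_pot [(array([ 0.701, -0.137,  0.037]), 0.61)]
top of spindle 152 [ 0.51896264 -0.11989139  0.11697025] 0.11738023224324917
```

View pics/crop3.png

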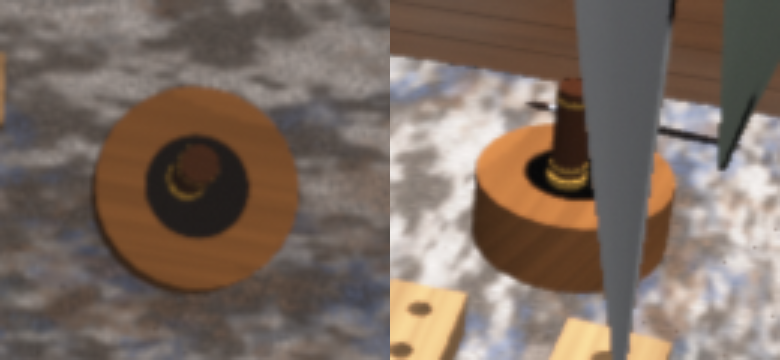

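View pics/top3.png

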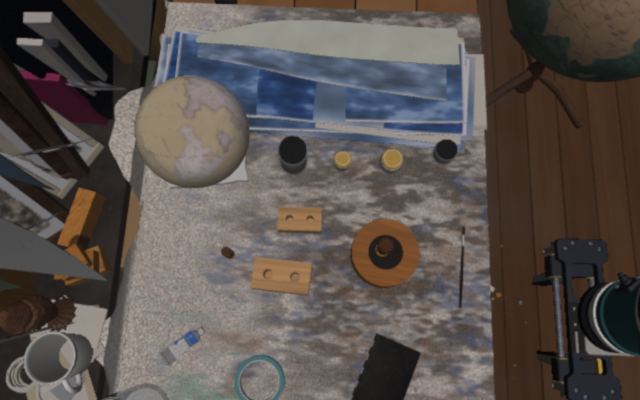

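The pictures show the spindle upright in the stand at (386,244) in the top view, with its brass flange on the black face. Its top is at z = 0.117, where 0.118 is expected when home. The jars are unmoved at (293,153), (343,159) and (391,159), and the gripper is clear. I hand the job in.

Run:
```python
from h import *
workorder.finish_job(); st()
```

```text
the job is handed in; nothing more can be done
the job is handed in; nothing more can be done
```

The spindle is in the stand's socket with its brass flange on the black face, and the job was handed in at about 28 s on the robot's clock. `finish_job` reports no verdict, so I can only go by my own checks.

**What I did:** I lifted the larger spindle out of the rest and touched it down on the face. I then swept a circle of 8.5 mm radius at about 6 N until the tip dropped. The socket is about 7 mm from the middle of the face. From there I followed the side forces in and pushed down until the flange stopped it. The highest wrist force I read on the stand was about 15.5 N; readings were taken only at the end of each small move.

**Checks that agreed:**
- **Seating depth:** the tool stopped at 73.9 mm, where about 74 mm was expected. The spindle's top measured z = 0.117 m, against 0.118 m expected.
- **Upright and released:** both cameras show it standing upright with the fingers open and the arm clear.
- **Jars:** they sit at the same pixels as at the start.

**Checks that disagreed or failed:**
- **Pigment jar:** the network did not find it in the last picture, so for that jar I rely on the pixels alone.
- **Stray network detections:** some were plainly wrong, with the face or shoulder placed at table height and the decoy spindle reported. I set these aside.

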